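# Prove the slicer dead and pull its fuse carrier

### The arm

A 6-joint arm with a two-finger parallel gripper is mounted at the origin on the work surface. World frame = base frame: x ahead of the robot, y to its left, z up, the work surface at z = 0. Lengths are in m, angles in rad, forces in N, time in s.
With the tool pointing down it reaches from about 0.3 to 0.875 m from the base axis. Payload 6.4 kg.
Tool frame: the origin (TCP) lies between the finger pads, 19 mm behind the fingertips; this is the grasp point; z points along the fingers, y is the direction in which the jaws open and shut (so a half turn about z gives the same grasp; the last joint's range is limited). The gripper opens to 85 mm and grips with 20 to 120 N. Pads are 22 mm wide; open, the fingers measure 114 mm over their backs; the gripper's body (76 mm by 85 mm) begins 54 mm behind the grasp point. The pads swing forward as they close: fully open they stand 13 mm farther back than shut.
Start: joints at [-1.364, 0.181, 1.607, -0, 1.354, -0.206], TCP at [0.231, -0.527, 0.25] pointing down, gripper open.
Joint ranges: [-2.99, 2.99], [-0.89, 2.07], [0.3, 2.58], [-1.14, 4.28], [0, 2.63], [-3.12, 3.12]. Speed limits (rad/s): [2.57, 2.57, 3.01, 3.14, 3.14, 3.14].

### API

Orientations are given as a unit quaternion [w, x, y, z].
In Python, from station import bot gives the robot as it stands. The module is installed in compiled form; this text tells all that it offers.
- The arm moves only by the tool servo_tool, never from a script. Its argument "motion" is a list of rows, each an object with "delta_pos": the shift along the tool's x, y, z in m, a list of three; "yaw": the turn about the tool's z in units of 10 degrees (1.0 is 10 degrees); "jaw": the opening, from 0 (shut) to 1 (fully open). In form: [{"delta_pos": [x, y, z], "yaw": yaw, "jaw": jaw}, ...]. A call has 1 to 10 rows; each row is the pose to reach, as a shift and turn from the pose measured when the call began, along the tool's axes at that moment; what a row does not reach only later rows make up. A row lasts 1/8 s, in which the tool goes at most 62.5 mm and 10.7 degrees, less where a joint would pass 70% of its speed; a pose out of reach is approached as far as the arm can. A call with a gripper value outside its range is refused whole. The fingers move at their own pace and stop on an object; "squeeze" is the grip in N (left out, the last holds). Time passes only in rows, so rows that repeat a pose let the fingers close. It gives the time, the measured TCP pose, the force and the opening at its end, in the units of the state.
- bot.sense(): the state, without advancing time (a new reading comes with each control period).
- bot.camera(name): name is "scene" or "top" or "wrist"; returns (picture, depth): 420x560x3 uint8, red, green, blue; 420x560 float32, m along the optical axis (not along the pixel's ray), 0 where there is no reading.
- bot.camera_model(name): a dict with "camera_matrix" (3x3 intrinsics, pixels), "rvec" (rotation vector, rad) and "tvec" (3), from world to camera coordinates, as OpenCV has them. Camera axes: x right, y down, z forward; pixel columns grow to the right and rows downward; lengths in m; the calibration is good to about 2 mm. A picture is of the moment at which its call begins: read the wrist's pose just before it. camera_model takes no time and is no camera call; for the wrist camera it gives the pose at the moment of the call.
- bot.job_done(): hands the job in, once; it reports no verdict.
The state is a dict: "time": time; "qpos": joint angles; "qd": joint speeds; "effort": joint torques, N m; "tcp_pos": TCP position; "eef_rot": TCP orientation; "force": force on the tool from outside, world axes, zero at the start; "ft_torque": the same for the moment, N m; "width": finger opening in m.
Only numpy, scipy, OpenCV 4.12 (cv2) and the standard library are available. Lean on these libraries where they do the work, as an engineer would, in place of code of your own. Each camera call takes 0.05 s, during which the arm holds its last target. There are 200 camera calls.

### The job

Before the slicer is washed down, prove its supply dead: take the test pen and gently touch its tip for a moment on the red test point, then on the blue one, and stand the pen back in its holder. Then pinch the two yellow side catches of the fuse carrier together and lift it straight out of the supply box. Finish while still holding it by the pinched catches, upright and still, with its foot at least 5 cm above the box, and leave everything else on the bench alone.

Things in the scene. Friction and masses are not known exactly. Their poses are not given: they have to be found in the camera images.
- box: Grey supply box of the slicer, fixed, 170 (x) x 230 (y) x 60 mm high, white panel on top. Origin: centre of its underside; z up. The well for the fuse carrier is centred 45 mm along +y from the middle: panel opening 53 x 53 mm, panel 6 mm thick, wider below, floor 22 mm below the panel top. Two test points stand on the -y half of the panel.
- cassette: Fuse carrier, loose, about 0.16 kg: orange block 50 (x) x 22 (y) mm, top 60 mm above the origin, black foot, a yellow sprung catch on its +y and its -y side. Origin: centre of its underside. It sits in the well, axes as the box, origin 38 mm above the bench. A hook under each catch holds it below the panel; with both pressed in (at least 5 mm, best fully) it is free and lifts straight up.
- cassette_grip (a point): Midway between the two catch paddles, 46 mm above the fuse carrier's origin (24 mm above the panel while seated): a good TCP point; pinch along y. Each yellow paddle is upright and flat, 28 mm long in x, from 4 to 40 mm above the panel; outer faces at y = +27 and -27 mm (54 mm over both, 36 mm fully pinched).
- catch_left (a joint): Inward travel of the catch on the fuse carrier's +y side: 0 out (latched) to 0.009 m fully pressed. Spring: 2 N at the start, 8.4 N fully pressed.
- catch_right (a joint): The same for the catch on the -y side.
- stud_red: Red test point: brass stud 14 mm in diameter, flat top 6 mm above the panel, in a red collar 24 mm in diameter and 3 mm high, fixed on the box. Origin: centre of its underside on the panel.
- stud_red_top (a point): Centre of the top of the red test point's brass stud (66 mm above the bench).
- stud_blue: Blue test point: the same with a blue collar. Red and blue may change places.
- stud_blue_top (a point): Centre of the top of the blue test point's brass stud (66 mm above the bench).
- pen: Test pen, 130 mm long, loose, about 70 g, upright in the holder, brass tip down. Origin: at the very tip, z up. Tip 6 mm thick, black shank 14 mm thick up to 75 mm, red flange 34 mm wide from 75 to 80 mm, red square grip 18 x 18 mm (sides along x and y) from 80 to 130 mm. The flange rests on the holder, so the tip hangs 10 mm above the bench.
- pen_point (a point): The end of the pen's sprung tip. The tip gives way up to 8 mm into the pen, 0.9 N at first touch, 3.3 N fully in (after that the pen is rigid).
- holder: Green pen holder block fixed to the bench, 64 x 64 mm, 85 mm high, on a white foot 90 x 90 x 8 mm, with a 22 mm square hole right through from above, centred. Origin: centre of its underside.
- holder_mouth (a point): Centre of the mouth of the pen holder's hole, 85 mm above the bench.
- brick_a: Loose green-brown pressed herb brick, 60 x 55 x 45 mm, bystander near the box. Origin under its centre.
- brick_b: The same, bystander in the middle, between box and holder. Origin under its centre.
- weight: Brass check weight with a knob, 38 mm in diameter, 60 mm high, bystander near the pen holder. Origin under its centre.
- screwdriver: Screwdriver 160 mm long lying on the bench near the pen holder, bystander. Origin under its middle.
- cup: Steel cup, 72 mm in diameter, 70 mm high, bystander at the left. Origin under its centre.
- bottle: White bottle with a blue cap, 56 mm in diameter, 150 mm high, bystander at the left. Origin under its centre.
- brush: Brush 200 mm long lying on the bench, bystander at the right. Origin under its middle.

How it is judged:
By the outcome, as a careful person would: the job done as asked, in the order asked, and still so for the second after the job is handed in, while the arm keeps its last pose, push and grip.
It also fails if it takes over 64 s, if anything falls off the work surface, if the arm or the gripper's body presses on something with over 40 N, if the wrist force passes 120 N, or if a joint passes its speed limit or range.

## Working session

There is one attempt and no reset: what is moved stays moved. The work goes in short steps, Python scripts to look and compute and a tool call to move; the robot and the scene stay as the last step left them, time stands still between calls to the robot, and variables do not carry over. Pictures are saved under pics/ and viewed, about 8 in all and at most 12, crops included, and the job is handed in when it is done.

Besides the shell and the picture viewer there is one more tool, called as a command line: name --argument value ..., lists and objects as JSON in quotes. servo_tool: Moves the arm, as the interface text tells. Its arguments: {"type":"object","properties":{"motion":{"type":"array","items":{"type":"object","properties":{"delta_pos":{"type":"array","items":{"type":"number"}},"yaw":{"type":"number"},"jaw":{"type":"number"}}}},"squeeze":{"type":"number"}},"required":["motion"]}

```bash
mkdir -p pics
cat > h.py <<'E'
import numpy as np, cv2
from station import bot
from scipy.spatial.transform import Rotation as R
def cam(n):
    m=bot.camera_model(n); im,d=bot.camera(n)
    K=np.array(m["camera_matrix"],float); Rm=cv2.Rodrigues(np.array(m["rvec"],float))[0]; t=np.array(m["tvec"],float).ravel()
    return im,d,(K,Rm,t)
def onplane(c,uv,z):
    K,Rm,t=c; r=Rm.T@np.linalg.inv(K)@np.array([uv[0],uv[1],1.]); o=-Rm.T@t
    return o+r*(z-o[2])/r[2]
def cloud(c,d):
    K,Rm,t=c; v,u=np.mgrid[:d.shape[0],:d.shape[1]]
    p=np.stack([(u-K[0,2])/K[0,0]*d,(v-K[1,2])/K[1,1]*d,d],-1)
    return (p-t)@Rm
def save(n,im): cv2.imwrite('pics/'+n+'.png',cv2.cvtColor(im,cv2.COLOR_RGB2BGR))
def tool(): 
    s=bot.sense(); q=s["eef_rot"]; return np.array(s["tcp_pos"]),R.from_quat([q[1],q[2],q[3],q[0]]).as_matrix(),s
E
python3 - <<'E'
from h import *
a,d,c=cam("top"); b,d2,c2=cam("scene")
save("top",a); save("scene",b); print(-c[1].T@c[2],-c2[1].T@c2[2])
p,M,s=tool(); print(s,M.round(3))
np.savez('top.npz',a=a,d=d,b=b,d2=d2)
E
```

```text
[0.36148956 0.01237989 1.30228517] [ 1.30154285 -0.02889684  0.64054144]
{'time': 0.1, 'qpos': array([-1.36427532e+00,  1.81457674e-01,  1.60790596e+00,  1.24089620e-05,
        1.35379043e+00, -2.06276803e-01]), 'qd': array([-1.08162115e-03, -3.05071325e-04, -7.61085222e-04, -1.23968093e-05,
        1.12043887e-03, -4.19912744e-04]), 'effort': array([ 3.43582315e-04, -4.45874476e+01, -3.52240062e+01, -2.64257915e-04,
        4.15692368e-03, -7.64932736e-06]), 'tcp_pos': array([ 0.23060971, -0.52622513,  0.24918031]), 'eef_rot': array([-7.80704781e-04,  9.78775232e-01,  2.04935200e-01,  5.96259295e-06]), 'force': array([-0.01144063,  0.34954878,  0.18709981]), 'ft_torque': array([0.0350836 , 0.03599878, 0.00209881]), 'width': 0.0853724367426333} [[ 0.916  0.401 -0.   ]
 [ 0.401 -0.916  0.002]
 [ 0.    -0.002 -1.   ]]
```

View pics/top.png

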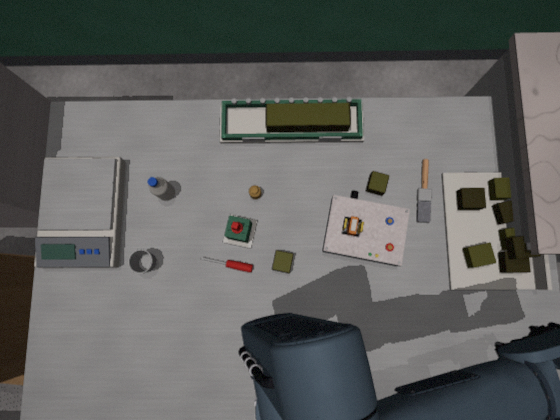

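View pics/scene.png

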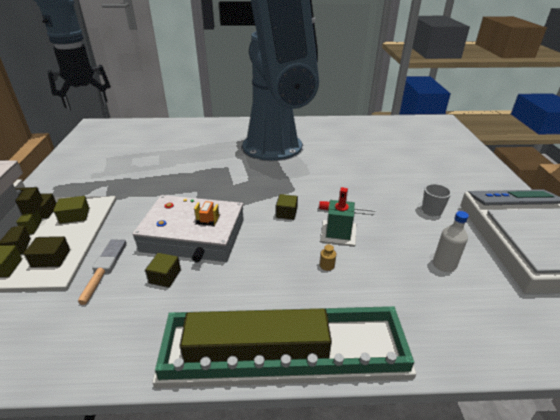

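The top view shows the pen in its holder at about (237,227), and the box at (367,230) turned a few degrees. On the box are the red stud (390,247), the blue stud (390,221) and the carrier (353,226). Next I'll take coarse positions by colour.

```bash
cat >> h.py <<'E'
def blobs(im,lo,hi,roi,amin=6):
    h=cv2.cvtColor(im,cv2.COLOR_RGB2HSV); m=cv2.inRange(h,np.array(lo),np.array(hi)); z=np.zeros_like(m); x0,y0,x1,y1=roi; z[y0:y1,x0:x1]=m[y0:y1,x0:x1]
    n,l,st,ce=cv2.connectedComponentsWithStats(z); return [(ce[i].round(2),st[i][:5],l==i) for i in range(1,n) if st[i][4]>=amin]
RED=((0,130,70),(7,255,255)); BLUE=((105,90,50),(130,255,255)); YEL=((20,120,80),(35,255,255)); GRN=((65,80,25),(90,255,255)); ORA=((8,130,80),(18,255,255))
E
python3 - <<'E'
from h import *
f=np.load('top.npz'); a,d=f['a'],f['d']
m=bot.camera_model("top"); K=np.array(m["camera_matrix"],float); c=(K,cv2.Rodrigues(np.array(m["rvec"],float))[0],np.array(m["tvec"],float).ravel()); print(K[0,0])
P=cloud(c,d)
for n,cl,roi,z in [("red",RED,(320,190,415,270),.063),("blue",BLUE,(320,190,415,270),.063),("yel",YEL,(330,200,375,245),.095),("pen",RED,(222,210,252,243),.14),("holder",GRN,(215,210,265,250),.085)]:
    for ce,st,mk in blobs(a,*cl,roi): print(n,ce,st,onplane(c,ce,z).round(4),'zmax',P[mk][:,2].max().round(3))
v=(P[...,2]>.05)&(P[...,2]<.07); z=np.zeros(v.shape,np.uint8); z[185:275,315:420]=v[185:275,315:420]
n,l,st,ce=cv2.connectedComponentsWithStats(z); i=1+np.argmax(st[1:,4]); cn=np.argwhere(l==i)[:,::-1]
r=cv2.minAreaRect(P[...,:2][l==i].astype(np.float32)); print("box",r, st[i])
E
```

```text
422.65332016695794
red [389.21 246.72] [386 243   8   8  29] [ 0.4648 -0.283   0.063 ] zmax 0.07
blue [389.3  221.04] [386 217   8   8  27] [ 0.5405 -0.287   0.063 ] zmax 1.302
yel [345.15 222.54] [344 218   4  11  26] [ 0.5323 -0.1527  0.095 ] zmax 0.104
yel [361.35 226.52] [360 222   4  10  23] [ 0.5205 -0.1987  0.095 ] zmax 0.103
pen [236.07 227.12] [231 222  12  12 100] [0.515  0.1559 0.14  ] zmax 1.302
holder [238.66 229.14] [225 216  27  26 361] [0.5163 0.1551 0.085 ] zmax 1.302
box ((0.5159381031990051, -0.2192922979593277), (0.23098640143871307, 0.17102006077766418), 78.71014404296875) [ 323  195   87   71 4184]
```

servo_tool --motion '[{"delta_pos":[0.05,-0.03,-0.02],"yaw":0.5,"jaw":1},{"delta_pos":[0.1,-0.055,-0.04],"yaw":1,"jaw":1},{"delta_pos":[0.15,-0.08,-0.06],"yaw":1.5,"jaw":1},{"delta_pos":[0.2,-0.107,-0.08],"yaw":2,"jaw":1},{"delta_pos":[0.25,-0.134,-0.08],"yaw":2.5,"jaw":1},{"delta_pos":[0.3,-0.16,-0.08],"yaw":3,"jaw":1},{"delta_pos":[0.342,-0.184,-0.08],"yaw":3.36,"jaw":1},{"delta_pos":[0.342,-0.184,-0.08],"yaw":3.36,"jaw":1},{"delta_pos":[0.342,-0.184,-0.08],"yaw":3.36,"jaw":1}]'

```text
time: 1.23
tcp_pos: [0.4698, -0.2207, 0.3292]
eef_rot: [-0.001, 0.996, -0.086, -0.001]
force: [-0.2, -0.3, -0.4]
width: 0.0851
```

Run:
```python
from h import *
p,M,s=tool(); print(p,M.round(3),s['qd'].round(3),s['force'])
a,d,c=cam("wrist"); save("w1",a); print(-c[1].T@c[2],c[1].round(2),c[0][0,0]); np.savez('w1.npz',a=a,d=d,K=c[0],R=c[1],t=c[2])
```

```text
[ 0.46976058 -0.22073795  0.32918567] [[ 0.985 -0.172 -0.001]
 [-0.172 -0.985  0.002]
 [-0.001 -0.001 -1.   ]] [-0.028 -0.002 -0.001  0.    -0.001  0.003] [-0.15682441 -0.28314241 -0.38107643]
[ 0.55337692 -0.23630236  0.45293975] [[-0.17 -0.99 -0.  ]
 [-0.93  0.16  0.33]
 [-0.32  0.06 -0.94]] 307.648738704566
```

View pics/w1.png

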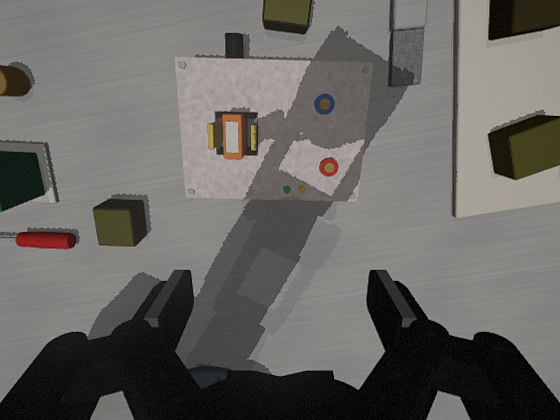

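The wrist view shows the box, with the blue stud at (324,104), the red stud at (329,167), the carrier at (232,136) and the gap between the fingers at the bottom.

Run:
```python
from h import *
f=np.load('w1.npz'); a,d=f['a'],f['d']; c=(f['K'],f['R'],f['t'])
P=cloud(c,d); roi=(170,50,380,210)
for n,cl,z in [("red",RED,.063),("blue",BLUE,.063),("yel",YEL,.1),("ora",ORA,.098)]:
    for ce,st,mk in blobs(a,*cl,roi):
        if st[4]<25: continue
        k=cv2.convexHull(np.argwhere(mk)[:,::-1].astype(np.float32)); (u,v),r=cv2.minEnclosingCircle(k); mo=cv2.moments(k); ce2=(mo['m10']/mo['m00'],mo['m01']/mo['m00'])
        top=mk&(P[...,2]>.09)
        print(n,ce,st[:5],'hull',onplane(c,ce2,z).round(4),'zmed',np.median(P[mk][:,2]).round(4), 'top' ,P[top].mean(0).round(4) if top.any() else '', cv2.minAreaRect(P[top][:,:2].astype(np.float32)) if top.sum()>5 else '')
v=np.zeros(d.shape,bool); v[40:215,160:390]=True
v&=(P[...,2]>.05)&(P[...,2]<.075); n,l,st,ce=cv2.connectedComponentsWithStats(v.astype(np.uint8)); i=1+np.argmax(st[1:,4])
Q=P[l==i]; print("panel z",np.median(Q[:,2])); r=cv2.minAreaRect(Q[:,:2].astype(np.float32)); print(r)
# gray-based panel edges
hull=cv2.convexHull(np.argwhere(l==i)[:,::-1].astype(np.float32)); ap=cv2.approxPolyDP(hull,8,True)[:,0]
for q in ap: print(q,onplane(c,q,.06).round(4))
```

```text
red [328.26 165.98] [320 158  18  18 160] hull [ 0.4642 -0.2843  0.063 ] zmed 0.0631 top [ 0.5534 -0.2363  0.4529] 
blue [324.01 103.48] [315  94  20  20 196] hull [ 0.5411 -0.2883  0.063 ] zmed 0.0632 top [ 0.5534 -0.2363  0.4529] 
yel [210.56 135.79] [208 124   6  25 129] hull [ 0.5301 -0.1535  0.1   ] zmed 0.1 top [ 0.53   -0.1534  0.0999] ((0.5295811891555786, -0.15330883860588074), (0.005342319142073393, 0.026501836255192757), 79.70828247070312)
yel [252.98 137.4 ] [251 125   5  26 129] hull [ 0.5201 -0.2     0.1   ] zmed 0.1 top [ 0.5201 -0.2     0.1   ] ((0.5198851227760315, -0.19996529817581177), (0.004716134630143642, 0.02764715813100338), 78.63192749023438)
yel [301.92 189.55] [299 187   7   7  38] hull [ 0.4504 -0.2453  0.1   ] zmed 0.0633 top  
ora [232.45 134.89] [222 114  21  45 436] hull [ 0.5258 -0.177   0.098 ] zmed 0.0978 top [ 0.5263 -0.1775  0.0985] ((0.5381172299385071, -0.18994200229644775), (0.04330861568450928, 0.08748102188110352), 44.55750274658203)
panel z 0.0601469179782108
((0.5154753923416138, -0.22022168338298798), (0.23057860136032104, 0.170652836561203), 78.71158599853516)
[372.  63.] [ 0.5759 -0.349   0.06  ]
[356. 201.] [ 0.4107 -0.3155  0.06  ]
[185. 196.] [ 0.4567 -0.0913  0.06  ]
[174.  57.] [ 0.6212 -0.1242  0.06  ]
```

servo_tool --motion '[{"delta_pos":[-0.015,-0.058,0],"yaw":0,"jaw":1},{"delta_pos":[-0.03,-0.116,0],"yaw":0,"jaw":1},{"delta_pos":[-0.045,-0.174,0],"yaw":0,"jaw":1},{"delta_pos":[-0.06,-0.232,0],"yaw":0,"jaw":1},{"delta_pos":[-0.075,-0.29,0],"yaw":0,"jaw":1},{"delta_pos":[-0.093,-0.345,0],"yaw":0,"jaw":1},{"delta_pos":[-0.093,-0.359,0],"yaw":0,"jaw":1},{"delta_pos":[-0.093,-0.359,0],"yaw":0,"jaw":1}]'

```text
time: 2.28
tcp_pos: [0.4404, 0.1478, 0.3298]
eef_rot: [-0.0, 0.996, -0.087, -0.001]
force: [-1.0, 0.3, 0.3]
width: 0.0853
```

Run:
```python
from h import *
p,M,s=tool(); print(p,M.round(3),s['qd'].round(3),s['force'])
a,d,c=cam("wrist"); save("w2",a); np.savez('w2.npz',a=a,d=d,K=c[0],R=c[1],t=c[2])
P=cloud(c,d); S=P[40:300,100:480]
ok=(d[40:300,100:480]>0)
for n,lo,hi in [("pen top",.125,.14),("flange",.086,.1),("holder",.078,.0875),("foot",.004,.012)]:
    m=ok&(abs(S[...,0]-.515)<.07)&(abs(S[...,1]-.156)<.07)&(S[...,2]>lo)&(S[...,2]<hi)
    if m.sum()>5: Q=S[m]; print(n,m.sum(),Q.mean(0).round(4),Q[:,:2].min(0),Q[:,:2].max(0),cv2.minAreaRect(Q[:,:2].astype(np.float32)))
for ce,st,mk in blobs(a,*RED,(100,40,480,300),30):
    t=mk&(P[...,2]>.135); print(ce,st,P[mk][:,2].max(), P[t].mean(0) if t.any() else '', cv2.minAreaRect(P[t][:,:2].astype(np.float32)) if t.sum()>5 else '')
```

```text
[0.44037364 0.14779253 0.32976761] [[ 0.985 -0.173 -0.001]
 [-0.173 -0.985  0.001]
 [-0.001 -0.001 -1.   ]] [-0.035 -0.002  0.007 -0.008  0.004 -0.009] [-0.95249505  0.31415589  0.27370995]
pen top 195 [0.5201 0.1596 0.1384] [0.5097875 0.1495835] [0.53039245 0.17118727] ((0.5203981399536133, 0.16027936339378357), (0.018027236685156822, 0.01814396120607853), 69.61553955078125)
flange 591 [0.5207 0.1575 0.0886] [0.48687821 0.12394794] [0.55447834 0.19469418] ((0.5197441577911377, 0.15980497002601624), (0.06185358390212059, 0.06072576716542244), 77.05306243896484)
holder 2542 [0.5214 0.1599 0.085 ] [0.48285352 0.12279929] [0.55728462 0.19719832] ((0.5201717019081116, 0.16034987568855286), (0.0638493001461029, 0.06393729895353317), 77.50010681152344)
foot 1177 [0.5245 0.1432 0.0079] [0.46792669 0.1075365 ] [0.57253837 0.2127053 ] ((0.5201513171195984, 0.16034092009067535), (0.08989923447370529, 0.09009033441543579), 77.57079315185547)
[255.24 108.1 ] [241  93  30  31 677] 0.4535161975095659 [0.5204389  0.1599982  0.14078512] ((0.5183688998222351, 0.1514298915863037), (0.03545686975121498, 0.018555693328380585), 78.58686828613281)
[273.73 182.84] [246 175  55  17 846] 0.4535161975095659 [0.5239551 0.1322161 0.4535162]
```

View pics/w2.png

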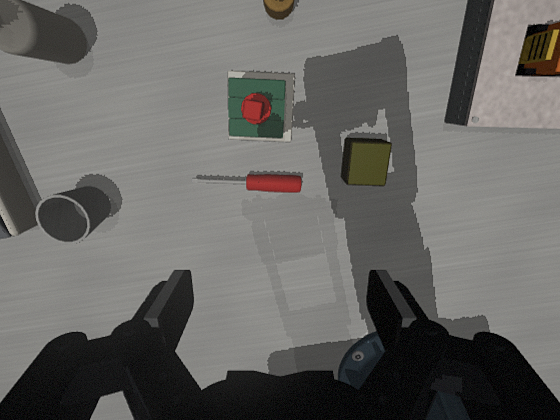

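servo_tool --motion '[{"delta_pos":[0.038,-0.013,0.03],"yaw":0.5,"jaw":1},{"delta_pos":[0.0766,-0.0262,0.06],"yaw":1.05,"jaw":1},{"delta_pos":[0.0766,-0.0262,0.11],"yaw":1.05,"jaw":1},{"delta_pos":[0.0766,-0.0262,0.14],"yaw":1.05,"jaw":1},{"delta_pos":[0.0766,-0.0262,0.16],"yaw":1.05,"jaw":1},{"delta_pos":[0.0766,-0.0262,0.16],"yaw":1.05,"jaw":1}]'

```text
time: 3.08
tcp_pos: [0.5194, 0.1573, 0.1677]
eef_rot: [0.001, 0.984, -0.18, -0.003]
force: [0.6, 0.1, -0.4]
width: 0.0855
```

Run:
```python
from h import *
p,M,s=tool(); print(p,M.round(3),s['qd'].round(3),s['force'],np.degrees(np.arctan2(M[1,0],M[0,0])))
print("delta to pen grasp in tool:",M.T@(np.array([.5204,.1603,.116])-p))
```

```text
[0.5194245  0.1572833  0.16768102] [[ 0.936 -0.353 -0.006]
 [-0.353 -0.936 -0.   ]
 [-0.005  0.002 -1.   ]] [ 0.012 -0.036 -0.039  0.001  0.017  0.006] [ 0.62285273  0.07225679 -0.41320509] -20.683486725142778
delta to pen grasp in tool: [ 0.00012001 -0.00327141  0.05167459]
```

servo_tool --motion '[{"delta_pos":[0,-0.003,0.02],"yaw":0,"jaw":1},{"delta_pos":[0,-0.003,0.04],"yaw":0,"jaw":1},{"delta_pos":[0,-0.003,0.051],"yaw":0,"jaw":1},{"delta_pos":[0,-0.003,0.051],"yaw":0,"jaw":1},{"delta_pos":[0,-0.003,0.051],"yaw":0,"jaw":1}]'

```text
time: 3.7
tcp_pos: [0.5211, 0.1599, 0.1178]
eef_rot: [0.0, 0.984, -0.18, -0.002]
force: [-0.2, 0.6, 0.2]
width: 0.0855
```

Run:
```python
from h import *
p,M,s=tool(); print(p,M.round(4),s['qd'].round(3),s['force'],np.degrees(np.arctan2(M[1,0],M[0,0])))
print("delta to pen grasp in tool:",M.T@(np.array([.5204,.1603,.116])-p))
```

```text
[0.52105828 0.15989168 0.11776922] [[ 9.354e-01 -3.535e-01 -3.900e-03]
 [-3.535e-01 -9.354e-01  1.000e-04]
 [-3.700e-03  1.300e-03 -1.000e+00]] [ 0.004 -0.002 -0.001  0.001 -0.004  0.001] [-0.24327677  0.57217572  0.22780872] -20.70333073134506
delta to pen grasp in tool: [-0.00075359 -0.00015157  0.00177181]
```

servo_tool --squeeze 40 --motion '[{"delta_pos":[-0.001,0,0.001],"yaw":0,"jaw":0.5},{"delta_pos":[-0.001,0,0.001],"yaw":0,"jaw":0.1},{"delta_pos":[-0.001,0,0.001],"yaw":0,"jaw":0},{"delta_pos":[-0.001,0,0.001],"yaw":0,"jaw":0},{"delta_pos":[-0.001,0,0.001],"yaw":0,"jaw":0},{"delta_pos":[-0.001,0,0.001],"yaw":0,"jaw":0},{"delta_pos":[-0.001,0,0.001],"yaw":0,"jaw":0}]'

```text
time: 4.58
tcp_pos: [0.5202, 0.1603, 0.1169]
eef_rot: [0.0, 0.984, -0.18, -0.002]
force: [-1.0, 0.2, 2.9]
width: 0.0178
```

servo_tool --motion '[{"delta_pos":[0,0,-0.02],"yaw":0,"jaw":0},{"delta_pos":[0,0,-0.05],"yaw":0,"jaw":0},{"delta_pos":[0,0,-0.09],"yaw":0,"jaw":0},{"delta_pos":[0,0,-0.125],"yaw":0,"jaw":0},{"delta_pos":[0,0,-0.143],"yaw":0,"jaw":0},{"delta_pos":[0,0,-0.143],"yaw":0,"jaw":0}]'

```text
time: 5.32
tcp_pos: [0.5213, 0.1603, 0.2606]
eef_rot: [0.0, 0.984, -0.18, -0.001]
force: [-0.5, -0.5, -1.7]
width: 0.0176
```

servo_tool --motion '[{"delta_pos":[0.006,0.025,0],"yaw":0,"jaw":0},{"delta_pos":[0.018,0.075,0],"yaw":0,"jaw":0},{"delta_pos":[0.032,0.133,0],"yaw":0,"jaw":0},{"delta_pos":[0.046,0.191,0],"yaw":0,"jaw":0},{"delta_pos":[0.06,0.249,0],"yaw":0,"jaw":0},{"delta_pos":[0.074,0.307,0],"yaw":0,"jaw":0},{"delta_pos":[0.088,0.365,0],"yaw":0,"jaw":0},{"delta_pos":[0.1,0.415,0],"yaw":0,"jaw":0},{"delta_pos":[0.1048,0.4357,0],"yaw":0,"jaw":0},{"delta_pos":[0.1048,0.4357,0],"yaw":0,"jaw":0}]'

```text
time: 6.58
tcp_pos: [0.4645, -0.2847, 0.2588]
eef_rot: [-0.001, 0.984, -0.181, -0.002]
force: [-0.2, 0.5, -0.7]
width: 0.0177
```

Run:
```python
from h import *
p,M,s=tool(); print(p,M.round(4),s['qd'].round(3),s['force'],s['width'])
print("delta to red:",M.T@(np.array([.4642,-.2843,.215])-p))
a,d,c=cam("wrist"); save("w3",a); np.savez('w3.npz',a=a,d=d,K=c[0],R=c[1],t=c[2])
P=cloud(c,d)
for ce,st,mk in blobs(a,*RED,(150,0,460,420),30): print(ce,st,np.median(P[mk],0).round(4), onplane(c,ce,.063).round(4))
```

```text
[ 0.46447819 -0.28468562  0.25879179] [[ 0.9346 -0.3556 -0.0038]
 [-0.3556 -0.9346  0.0027]
 [-0.0045 -0.0012 -1.    ]] [ 0.043 -0.024  0.017  0.01   0.011  0.014] [-0.16692899  0.53830185 -0.72147674] 0.01773949687104865
delta to red: [-0.0001999 -0.000211   0.0437934]
[278.72 184.22] [268 174  22  22 227] [ 0.4657 -0.2852  0.063 ] [ 0.4647 -0.2848  0.063 ]
[279.29 245.34] [251 235  58  21 659] [ 0.4753 -0.29    0.2317] [ 0.3968 -0.2596  0.063 ]
[279.91 323.14] [ 258  305   44   37 1308] [ 0.4655 -0.2862  0.2817] [ 0.2944 -0.2216  0.063 ]
```

View pics/w3.png

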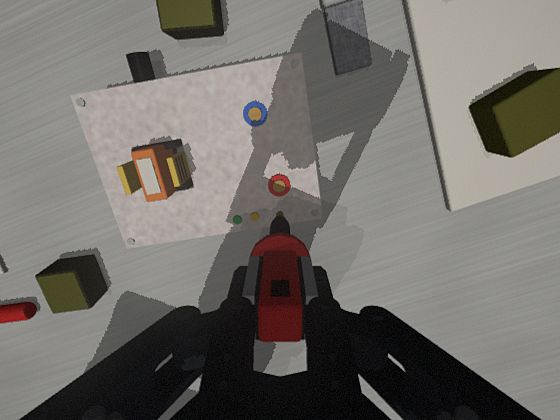

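The pen hangs upright in the jaws with its tip at about (279,215), and the red stud is at (279,184).

servo_tool --motion '[{"delta_pos":[0,0,0.025],"yaw":0,"jaw":0},{"delta_pos":[0,0,0.055],"yaw":0,"jaw":0},{"delta_pos":[0,0,0.07],"yaw":0,"jaw":0},{"delta_pos":[0,0,0.076],"yaw":0,"jaw":0},{"delta_pos":[0,0,0.076],"yaw":0,"jaw":0}]'

```text
time: 7.25
tcp_pos: [0.4649, -0.283, 0.1834]
eef_rot: [-0.001, 0.984, -0.18, -0.002]
force: [-0.9, 0.2, -1.0]
width: 0.0172
```

Run:
```python
from h import *
p,M,s=tool(); print(p,M.round(4),s['force'],s['width'])
print("delta to red:",M.T@(np.array([.4642,-.2843,.173])-p), "tip est",p+M[:,2]*.107)
a,d,c=cam("wrist"); save("w4",cv2.resize(a[130:300,190:370],None,fx=3,fy=3,interpolation=cv2.INTER_NEAREST)); np.savez('w4.npz',a=a,d=d,K=c[0],R=c[1],t=c[2])
for q in (p+M[:,2]*.107,np.array([.4642,-.2843,.066])):
    r=c[0]@(c[1]@q+c[2]); print(r[:2]/r[2])
```

```text
[ 0.46490376 -0.28301115  0.18341181] [[ 0.9354 -0.3536 -0.0032]
 [-0.3536 -0.9354  0.0026]
 [-0.0039 -0.0013 -1.    ]] [-0.86886125  0.15737316 -0.9978009 ] 0.017197721373950797
delta to red: [-0.00016152  0.00146824  0.01041059] tip est [ 0.46455915 -0.28272918  0.07641274]
[278.26111457 213.89310406]
[280.23772859 209.27191486]
```

View pics/w4.png

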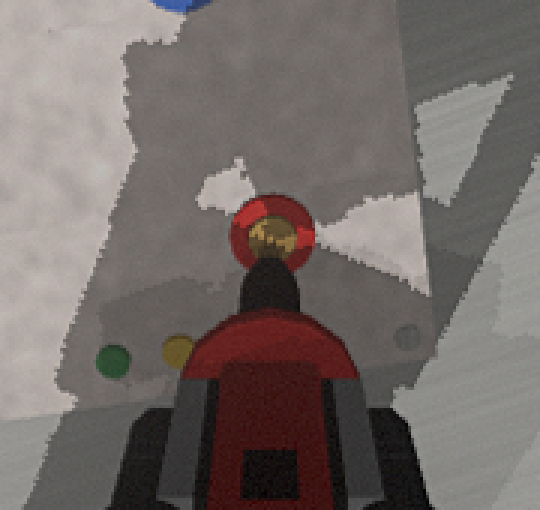

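The tip at crop (266,250) sits just above the red stud at crop (270,238), 10 mm up as computed. I'll press gently now.

servo_tool --motion '[{"delta_pos":[0,0.0015,0.004],"yaw":0,"jaw":0},{"delta_pos":[0,0.0015,0.008],"yaw":0,"jaw":0},{"delta_pos":[0,0.0015,0.011],"yaw":0,"jaw":0},{"delta_pos":[0,0.0015,0.0135],"yaw":0,"jaw":0},{"delta_pos":[0,0.0015,0.0135],"yaw":0,"jaw":0},{"delta_pos":[0,0.0015,0.0135],"yaw":0,"jaw":0}]'

```text
time: 8.05
tcp_pos: [0.4646, -0.2849, 0.1706]
eef_rot: [-0.001, 0.984, -0.18, -0.001]
force: [0.1, -0.2, 1.2]
width: 0.0176
```

Run:
```python
from h import *
p,M,s=tool(); print(p,s['force'],s['width'],s['qd'].round(3)); print(M.T@(np.array([.4642,-.2843,.173])-p))
```

```text
[ 0.46456794 -0.28488212  0.17062654] [ 0.0764743  -0.15118992  1.24733322] 0.017601892958846288 [ 0.002 -0.002 -0.001 -0.001  0.001  0.003]
[-0.000557   -0.00041615 -0.00237152]
```

servo_tool --motion '[{"delta_pos":[0,0,0.0015],"yaw":0,"jaw":0},{"delta_pos":[0,0,0.0015],"yaw":0,"jaw":0},{"delta_pos":[0,0,0.0015],"yaw":0,"jaw":0}]'

```text
time: 8.43
tcp_pos: [0.4646, -0.2849, 0.1692]
eef_rot: [-0.001, 0.984, -0.18, -0.001]
force: [-0.6, 0.4, 2.0]
width: 0.0177
```

servo_tool --motion '[{"delta_pos":[0,0,-0.01],"yaw":0,"jaw":0},{"delta_pos":[0,0,-0.024],"yaw":0,"jaw":0},{"delta_pos":[0,0,-0.024],"yaw":0,"jaw":0},{"delta_pos":[0,0,-0.024],"yaw":0,"jaw":0}]'

```text
time: 8.93
tcp_pos: [0.4646, -0.2849, 0.1933]
eef_rot: [-0.001, 0.984, -0.18, -0.001]
force: [-0.4, 0.2, 0.3]
width: 0.0172
```

Run:
```python
from h import *
p,M,s=tool(); print(p,s['force'],s['width'],s['qd'].round(3)); print(M.T@(np.array([.5411,-.2883,.173])-p))
```

```text
[ 0.46464683 -0.28490466  0.19332995] [-0.35259004  0.15030323  0.25870216] 0.017243505136281256 [ 0.     0.008  0.009 -0.002  0.    -0.001]
[ 0.072762   -0.02385789  0.02015975]
```

servo_tool --motion '[{"delta_pos":[0.02,-0.007,0],"yaw":0,"jaw":0},{"delta_pos":[0.05,-0.017,0],"yaw":0,"jaw":0},{"delta_pos":[0.0725,-0.024,0],"yaw":0,"jaw":0},{"delta_pos":[0.0725,-0.024,0],"yaw":0,"jaw":0},{"delta_pos":[0.0725,-0.024,0.008],"yaw":0,"jaw":0},{"delta_pos":[0.0725,-0.024,0.01],"yaw":0,"jaw":0}]'

```text
time: 9.68
tcp_pos: [0.5396, -0.2876, 0.1818]
eef_rot: [-0.001, 0.984, -0.18, -0.002]
force: [-0.6, 1.4, -1.2]
width: 0.0172
```

Run:
```python
from h import *
p,M,s=tool(); print(p,s['force'],s['width'],s['qd'].round(3)); print(M.T@(np.array([.5411,-.2883,.173])-p))
a,d,c=cam("wrist"); save("w5",cv2.resize(a[130:300,190:370],None,fx=3,fy=3,interpolation=cv2.INTER_NEAREST))
for ce,st,mk in blobs(a,*BLUE,(150,0,460,420),30): print(ce,st)
for q in (p+M[:,2]*.107,np.array([.5411,-.2883,.066]),np.array([.5411,-.2883,.063])):
    r=c[0]@(c[1]@q+c[2]); print(r[:2]/r[2])
```

```text
[ 0.53961685 -0.28764231  0.18184752] [-0.58299758  1.40723012 -1.19458478] 0.017190029743065563 [-0.001  0.01   0.003  0.002 -0.025  0.001]
[0.00166318 0.00010123 0.00883937]
[278.5  204.26] [265 193  28  26 353]
[278.25092647 213.8912447 ]
[278.57637715 207.69766131]
[278.5889119  206.50576802]
```

View pics/w5.png

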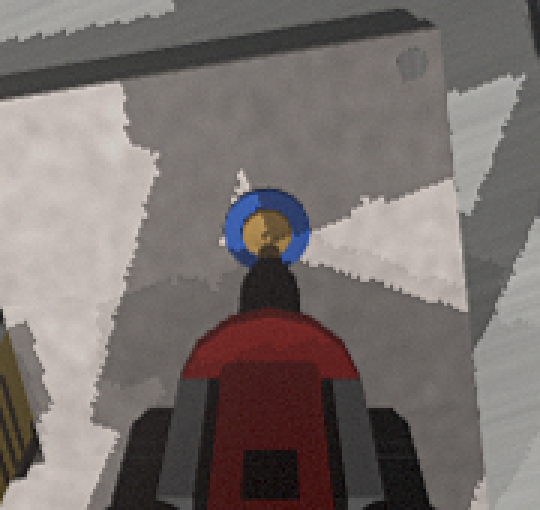

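The tip, at crop (268,250), lines up with the blue stud at crop (268,232).

servo_tool --motion '[{"delta_pos":[0.0017,0,0.003],"yaw":0,"jaw":0},{"delta_pos":[0.0017,0,0.007],"yaw":0,"jaw":0},{"delta_pos":[0.0017,0,0.01],"yaw":0,"jaw":0},{"delta_pos":[0.0017,0,0.0125],"yaw":0,"jaw":0},{"delta_pos":[0.0017,0,0.0127],"yaw":0,"jaw":0},{"delta_pos":[0.0017,0,0.0127],"yaw":0,"jaw":0},{"delta_pos":[0.0017,0,0.0127],"yaw":0,"jaw":0}]'

```text
time: 10.6
tcp_pos: [0.5413, -0.2884, 0.1695]
eef_rot: [-0.001, 0.984, -0.18, -0.002]
force: [-0.4, -0.1, 1.0]
width: 0.0174
```

servo_tool --motion '[{"delta_pos":[0,0,-0.01],"yaw":0,"jaw":0},{"delta_pos":[0,0,-0.04],"yaw":0,"jaw":0},{"delta_pos":[0,0,-0.08],"yaw":0,"jaw":0},{"delta_pos":[0,0,-0.09],"yaw":0,"jaw":0},{"delta_pos":[0,0,-0.09],"yaw":0,"jaw":0}]'

```text
time: 11.22
tcp_pos: [0.5419, -0.2887, 0.26]
eef_rot: [-0.001, 0.984, -0.18, -0.001]
force: [0.1, -0.8, -0.7]
width: 0.0176
```

Run:
```python
from h import *
p,M,s=tool(); print(p,s['force'],s['width'],s['qd'].round(3)); print(M.T@(np.array([.5202,.1603,.25])-p))
```

```text
[ 0.54186476 -0.28867525  0.25997037] [ 0.11014162 -0.81977581 -0.73535648] 0.017592130623194625 [ 0.001  0.028  0.033 -0.    -0.009  0.   ]
[-0.17926207 -0.41218364  0.01083078]
```

servo_tool --motion '[{"delta_pos":[-0.01,-0.023,0],"yaw":0,"jaw":0},{"delta_pos":[-0.03,-0.07,0],"yaw":0,"jaw":0},{"delta_pos":[-0.053,-0.122,0],"yaw":0,"jaw":0},{"delta_pos":[-0.077,-0.177,0],"yaw":0,"jaw":0},{"delta_pos":[-0.1,-0.23,0],"yaw":0,"jaw":0},{"delta_pos":[-0.124,-0.285,0],"yaw":0,"jaw":0},{"delta_pos":[-0.147,-0.338,0],"yaw":0,"jaw":0},{"delta_pos":[-0.168,-0.386,0],"yaw":0,"jaw":0},{"delta_pos":[-0.179,-0.412,0],"yaw":0,"jaw":0},{"delta_pos":[-0.179,-0.412,0],"yaw":0,"jaw":0}]'

```text
time: 12.48
tcp_pos: [0.5184, 0.1626, 0.2591]
eef_rot: [-0.0, 0.984, -0.178, -0.003]
force: [0.4, -0.2, -1.0]
width: 0.0175
```

Run:
```python
from h import *
p,M,s=tool(); print(p,s['force'],s['width'],s['qd'].round(3)); print(M.T@(np.array([.5202,.1603,.215])-p)); print(M.round(4))
```

```text
[0.51836567 0.16262244 0.25911479] [ 0.37297755 -0.17567835 -1.04379949] 0.017489361620605808 [-0.054 -0.004 -0.001 -0.02   0.001 -0.025]
[0.00280515 0.00152603 0.04409847]
[[ 9.366e-01 -3.503e-01 -5.900e-03]
 [-3.503e-01 -9.366e-01  2.000e-03]
 [-6.200e-03  2.000e-04 -1.000e+00]]
```

servo_tool --motion '[{"delta_pos":[0.002,0.001,0.01],"yaw":0,"jaw":0},{"delta_pos":[0.002,0.001,0.035],"yaw":0,"jaw":0},{"delta_pos":[0.002,0.001,0.052],"yaw":0,"jaw":0},{"delta_pos":[0.002,0.001,0.052],"yaw":0,"jaw":0},{"delta_pos":[0.002,0.001,0.052],"yaw":0,"jaw":0}]'

```text
time: 13.1
tcp_pos: [0.52, 0.1607, 0.2075]
eef_rot: [-0.001, 0.984, -0.178, -0.003]
force: [-0.6, -0.1, -1.3]
width: 0.0178
```

Run:
```python
from h import *
p,M,s=tool(); print(p,s['force'],s['width'],s['qd'].round(3)); print(M.T@(np.array([.5202,.1603,.117])-p)); print(M.round(4)); print('tip',p+M[:,2]*.107)
```

```text
[0.51999149 0.16071346 0.20754131] [-0.55752813 -0.11995616 -1.26783681] 0.01777242387078256 [ 0.005 -0.012 -0.014  0.001  0.     0.001]
[0.00085244 0.0003175  0.09053792]
[[ 0.9364 -0.3509 -0.0053]
 [-0.3509 -0.9364  0.002 ]
 [-0.0057 -0.     -1.    ]]
tip [0.51942624 0.16092971 0.10054302]
```

servo_tool --motion '[{"delta_pos":[0.001,0,0.015],"yaw":0,"jaw":0},{"delta_pos":[0.001,0,0.035],"yaw":0,"jaw":0},{"delta_pos":[0.001,0,0.055],"yaw":0,"jaw":0},{"delta_pos":[0.001,0,0.075],"yaw":0,"jaw":0},{"delta_pos":[0.001,0,0.085],"yaw":0,"jaw":0},{"delta_pos":[0.001,0,0.09],"yaw":0,"jaw":0},{"delta_pos":[0.001,0,0.09],"yaw":0,"jaw":0}]'

```text
time: 13.98
tcp_pos: [0.5209, 0.1606, 0.1179]
eef_rot: [-0.001, 0.984, -0.178, -0.002]
force: [0.9, 0.4, -1.1]
width: 0.0175
```

servo_tool --motion '[{"delta_pos":[0,0,0.001],"yaw":0,"jaw":0},{"delta_pos":[0,0,0.001],"yaw":0,"jaw":0.5},{"delta_pos":[0,0,0.001],"yaw":0,"jaw":1},{"delta_pos":[0,0,0.001],"yaw":0,"jaw":1},{"delta_pos":[0,0,0.001],"yaw":0,"jaw":1},{"delta_pos":[0,0,0.001],"yaw":0,"jaw":1}]'

```text
time: 14.72
tcp_pos: [0.5209, 0.1606, 0.1169]
eef_rot: [-0.001, 0.984, -0.178, -0.002]
force: [0.8, -0.3, 0.6]
width: 0.0857
```

servo_tool --motion '[{"delta_pos":[0,0,-0.02],"yaw":0,"jaw":1},{"delta_pos":[0,0,-0.05],"yaw":0,"jaw":1},{"delta_pos":[0,0,-0.1],"yaw":0,"jaw":1},{"delta_pos":[0,0,-0.14],"yaw":0,"jaw":1},{"delta_pos":[0,0,-0.14],"yaw":0,"jaw":1}]'

```text
time: 15.35
tcp_pos: [0.5237, 0.1605, 0.2611]
eef_rot: [-0.002, 0.984, -0.178, 0.001]
force: [-0.5, 0.5, -0.2]
width: 0.0852
```

Run:
```python
from h import *
p,M,s=tool(); print(p,s['force'],s['width'],s['qd'].round(3)); print(M.T@(np.array([.5247,-.1765,.25])-p)); print(M.round(4))
a,d,c=cam("scene"); save("s2",cv2.resize(a[120:300,100:480],None,fx=2,fy=2)); P=cloud(c,d)
for ce,st,mk in blobs(a,*RED,(320,170,360,215),10): print(ce,st,np.median(P[mk],0),P[mk][:,2].max(),onplane(c,(ce[0],st[1]),.14))
```

```text
[0.52368624 0.16053359 0.26111107] [-0.54764     0.54943378 -0.20393888] 0.0851780520878765 [-0.001  0.044  0.068  0.001 -0.03  -0.   ]
[0.11914544 0.31530383 0.0101971 ]
[[ 0.9365 -0.3508  0.0033]
 [-0.3508 -0.9365  0.0027]
 [ 0.0022 -0.0037 -1.    ]]
[342.77 190.34] [340 188   7   7  35] [0.52749258 0.15935763 0.13946626] 0.14230462747038577 [0.51843218 0.16041884 0.14      ]
[341.17 204.64] [335 195  13  16 116] [0.53103766 0.15802702 0.09351293] 0.6405414373628711 [0.54900224 0.15125702 0.14      ]
[323.95 204.62] [320 201   9   9  61] [0.41837949 0.1369509  0.02144954] 0.02789941591997128 [0.57273311 0.1071061  0.14      ]
```

View pics/s2.png

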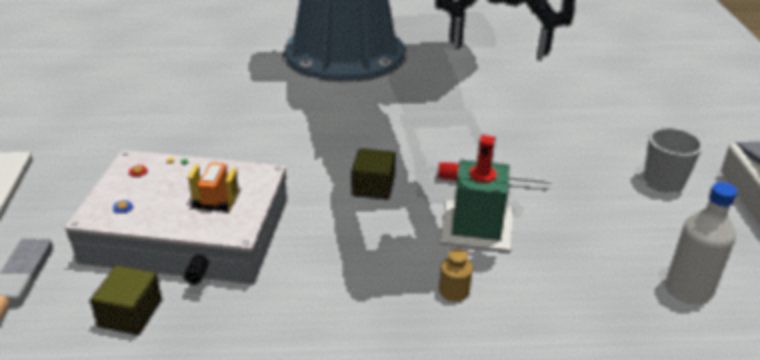

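The scene view shows the pen upright in the holder at (485,160), and nothing else has moved. Next is the carrier.

servo_tool --motion '[{"delta_pos":[0.01,0.025,0],"yaw":-0.1,"jaw":1},{"delta_pos":[0.028,0.075,0],"yaw":-0.25,"jaw":1},{"delta_pos":[0.05,0.132,0],"yaw":-0.4,"jaw":1},{"delta_pos":[0.072,0.19,0],"yaw":-0.6,"jaw":1},{"delta_pos":[0.094,0.248,0.01],"yaw":-0.8,"jaw":1},{"delta_pos":[0.111,0.295,0.02],"yaw":-0.92,"jaw":1},{"delta_pos":[0.119,0.3155,0.04],"yaw":-0.92,"jaw":1},{"delta_pos":[0.119,0.3155,0.06],"yaw":-0.92,"jaw":1},{"delta_pos":[0.119,0.3155,0.08],"yaw":-0.92,"jaw":1},{"delta_pos":[0.119,0.3155,0.08],"yaw":-0.92,"jaw":1}]'

```text
time: 16.65
tcp_pos: [0.521, -0.1756, 0.1745]
eef_rot: [-0.003, 0.995, -0.099, -0.004]
force: [-0.4, 0.1, -0.4]
width: 0.0854
```

Run:
```python
from h import *
p,M,s=tool(); print(p,s['force'],s['width'],s['qd'].round(3)); print(M.T@(np.array([.5247,-.1765,.086])-p)); print(M.round(4),np.degrees(np.arctan2(M[1,0],M[0,0])))
a,d,c=cam("wrist"); save("w6",a); P=cloud(c,d)
for ce,st,mk in blobs(a,*YEL,(120,80,440,420),20):
    t=mk&(P[...,2]>.094)&(P[...,2]<.11); print(ce,st,P[t].mean(0) if t.any() else '')
```

```text
[ 0.52098751 -0.17557067  0.1744872 ] [-0.38981414  0.06924462 -0.3772803 ] 0.08535559193484474 [ 0.005 -0.03  -0.04   0.001  0.019  0.001]
[0.00448861 0.00057264 0.08845426]
[[ 0.9804 -0.197  -0.0065]
 [-0.197  -0.9804  0.0058]
 [-0.0075 -0.0044 -1.    ]] -11.359513310065946
[244.26 222.32] [240 204  10  38 290] [ 0.53034132 -0.15315698  0.09977472]
[312.84 222.94] [308 205  10  37 299] [ 0.52075366 -0.19981606  0.09994301]
```

View pics/w6.png

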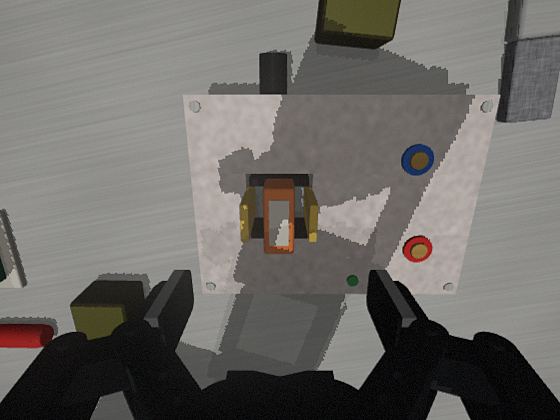

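The carrier sits at (278,218) between the catches at (244,222) and (313,223), square to the jaws. I'll descend now.

servo_tool --motion '[{"delta_pos":[0.004,0,0.015],"yaw":0,"jaw":1},{"delta_pos":[0.0045,0.0005,0.04],"yaw":0,"jaw":1},{"delta_pos":[0.0045,0.0005,0.065],"yaw":0,"jaw":1},{"delta_pos":[0.0045,0.0005,0.08],"yaw":0,"jaw":1},{"delta_pos":[0.0045,0.0005,0.0875],"yaw":0,"jaw":1},{"delta_pos":[0.0045,0.0005,0.0875],"yaw":0,"jaw":1},{"delta_pos":[0.0045,0.0005,0.0875],"yaw":0,"jaw":1}]'

```text
time: 17.58
tcp_pos: [0.5265, -0.1773, 0.0894]
eef_rot: [-0.002, 0.995, -0.099, -0.002]
force: [0.4, -0.6, -0.0]
width: 0.0854
```

Run:
```python
from h import *
p,M,s=tool(); print(p,s['force'],s['width'],s['qd'].round(3)); print(M.T@(np.array([.525,-.1765,.086])-p)); print(M.round(4),np.degrees(np.arctan2(M[1,0],M[0,0])))
```

```text
[ 0.52653976 -0.17732069  0.08942747] [ 0.35729682 -0.59169483 -0.02241396] 0.08541762089743875 [-0.    -0.006 -0.002 -0.001 -0.003 -0.001]
[-0.0016595  -0.00049173  0.00343455]
[[ 0.9805 -0.1967 -0.0027]
 [-0.1967 -0.9805  0.0036]
 [-0.0034 -0.0029 -1.    ]] -11.341568098495934
```

servo_tool --squeeze 45 --motion '[{"delta_pos":[-0.0015,-0.0005,0.004],"yaw":0,"jaw":1},{"delta_pos":[-0.0015,-0.0005,0.004],"yaw":0,"jaw":0.65},{"delta_pos":[-0.0015,-0.0005,0.004],"yaw":0,"jaw":0.45},{"delta_pos":[-0.0015,-0.0005,0.004],"yaw":0,"jaw":0.2},{"delta_pos":[-0.0015,-0.0005,0.004],"yaw":0,"jaw":0},{"delta_pos":[-0.0015,-0.0005,0.004],"yaw":0,"jaw":0},{"delta_pos":[-0.0015,-0.0005,0.004],"yaw":0,"jaw":0},{"delta_pos":[-0.0015,-0.0005,0.004],"yaw":0,"jaw":0}]'

```text
time: 18.58
tcp_pos: [0.526, -0.1767, 0.0875]
eef_rot: [-0.001, 0.995, -0.099, -0.001]
force: [-3.0, 2.8, 13.8]
width: 0.032
```

Run:
```python
from h import *
p,M,s=tool(); print(p,s['force'],s['ft_torque'],s['width'],s['qd'].round(3)); print(M.round(4))
```

```text
[ 0.52602283 -0.17667635  0.08750962] [-2.96319652  2.75099742 13.81264614] [0.5502617  0.57622965 0.02696822] 0.03201040830231235 [-0.001  0.002  0.     0.     0.     0.001]
[[ 0.9805 -0.1964 -0.0011]
 [-0.1964 -0.9805  0.0029]
 [-0.0016 -0.0026 -1.    ]]
```

Run:
```python
from h import *
a,d,c=cam("wrist"); b,d2,c2=cam("scene")
A=cv2.resize(a[180:400,160:400],None,fx=2.2,fy=2.2,interpolation=cv2.INTER_CUBIC)[:460]; B=cv2.resize(b[150:265,120:260],None,fx=4,fy=4,interpolation=cv2.INTER_CUBIC)[:460,:270+0+270]
h=min(len(A),len(B)); save("w7",cv2.resize(np.hstack([A[:h],B[:h]]),(800,int(800*h/(A.shape[1]+B.shape[1])))))
```

```text
(no output)
```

View pics/w7.png

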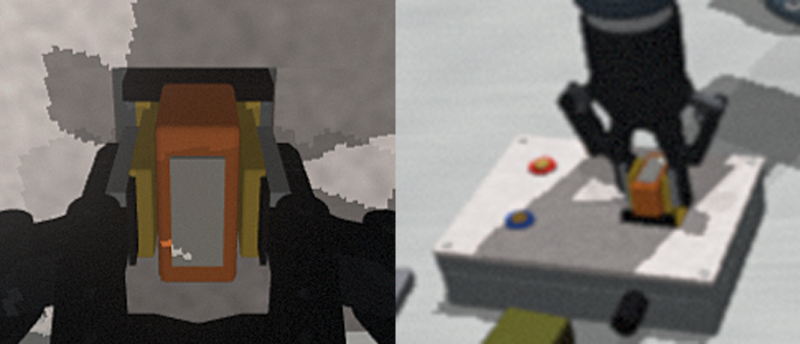

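Both pads rest flat on the outer faces of the yellow paddles, which are pressed in against the orange block (crop (145,190) and (250,190)). I'll lift slowly first.

servo_tool --motion '[{"delta_pos":[0,0,-0.002],"yaw":0,"jaw":0},{"delta_pos":[0,0,-0.004],"yaw":0,"jaw":0},{"delta_pos":[0,0,-0.007],"yaw":0,"jaw":0},{"delta_pos":[0,0,-0.01],"yaw":0,"jaw":0},{"delta_pos":[0,0,-0.012],"yaw":0,"jaw":0}]'

```text
time: 19.3
tcp_pos: [0.526, -0.1767, 0.0996]
eef_rot: [-0.001, 0.995, -0.099, -0.001]
force: [0.2, 0.4, -0.8]
width: 0.0314
```

Force is about −1 N, which is just the carrier's weight, so the hooks are free. I'll continue straight up.

servo_tool --motion '[{"delta_pos":[0,0,-0.01],"yaw":0,"jaw":0},{"delta_pos":[0,0,-0.025],"yaw":0,"jaw":0},{"delta_pos":[0,0,-0.045],"yaw":0,"jaw":0},{"delta_pos":[0,0,-0.065],"yaw":0,"jaw":0},{"delta_pos":[0,0,-0.085],"yaw":0,"jaw":0},{"delta_pos":[0,0,-0.1],"yaw":0,"jaw":0},{"delta_pos":[0,0,-0.11],"yaw":0,"jaw":0},{"delta_pos":[0,0,-0.11],"yaw":0,"jaw":0},{"delta_pos":[0,0,-0.11],"yaw":0,"jaw":0},{"delta_pos":[0,0,-0.11],"yaw":0,"jaw":0}]'

```text
time: 20.55
tcp_pos: [0.5257, -0.1768, 0.2087]
eef_rot: [-0.002, 0.995, -0.099, -0.001]
force: [0.1, 0.1, -1.3]
width: 0.0317
```

Run:
```python
from h import *
p,M,s=tool(); print(p,s['force'],s['ft_torque'],s['width'],s['qd'].round(3)); print(M.round(4))
b,d2,c2=cam("scene"); a,d,c=cam("wrist"); P=cloud(c2,d2); W=cloud(c,d)
for ce,st,mk in blobs(b,*ORA,(120,60,280,260),10): Q=P[mk]; Q=Q[abs(Q[:,0]-.53)<.1]; print(ce,st,Q.mean(0),Q[:,2].min(),Q[:,2].max())
for ce,st,mk in blobs(a,*YEL,(120,80,440,420),20): print('wrist yel',ce,st,np.median(W[mk],0))
save("s3",np.hstack([cv2.resize(b[60:300,90:400],(480,372)),cv2.resize(a[180:400,160:400],(320,372))]))
```

```text
[ 0.52572462 -0.17683171  0.20870341] [ 0.12338812  0.06892822 -1.3090794 ] [-0.0332918   0.0193037  -0.04232823] 0.031677042940128936 [-0.    -0.002 -0.001 -0.001  0.001  0.001]
[[ 0.9805 -0.1966 -0.0025]
 [-0.1966 -0.9805  0.0038]
 [-0.0032 -0.0032 -1.    ]]
[197.62 171.7 ] [191 161  14  19 152] [ 0.54678438 -0.17862935  0.20805331] 0.19117808589200694 0.22797064343743867
wrist yel [402.13 238.71] [396 233  13  12  45] [ 0.46466453 -0.2848527   0.06611193]
wrist yel [245.98 247.74] [243 241  11  19  94] [ 0.53715546 -0.16099834  0.17363685]
wrist yel [313.58 246.17] [304 241  14  16  84] [ 0.52887004 -0.19828815  0.1732408 ]
wrist yel [364.01 266.5 ] [359 262  11  10  70] [ 0.44016794 -0.24574347  0.06317244]
wrist yel [247.67 307.37] [239 281  15  55 526] [ 0.52924914 -0.16441937  0.22102213]
wrist yel [311.69 307.42] [306 282  16  54 511] [ 0.52397605 -0.19152284  0.22099292]
```

View pics/s3.png

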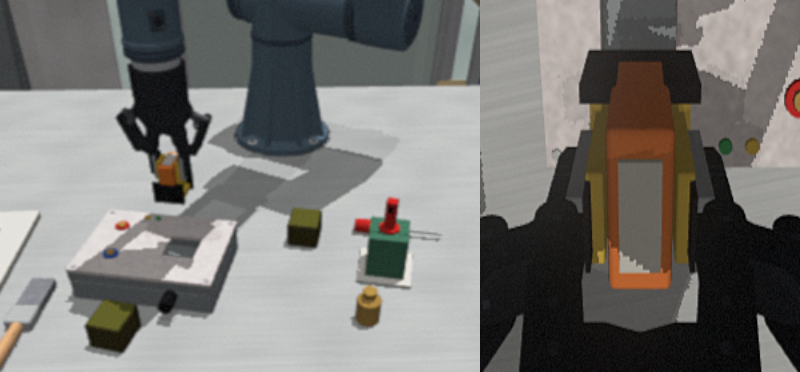

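The carrier is out of the well and upright in the jaws, the pen stands in its holder, and the bystanders haven't moved. The paddle tops rose from z = 0.100 to 0.221, so the foot is about 10 cm above the box. I'm handing in.

```bash
python3 -c "
from station import bot
print(bot.job_done()); s=bot.sense(); print(s['time'],s['tcp_pos'],s['width'],s['force'])"
```

```text
the job is handed in; nothing more can be done
None
the job is handed in; nothing more can be done
```

The job is done and handed in at about 21 s of the 64 s allowed; no verdict was reported.

- **Test pen:** I touched the red test point and then the blue one, about 3.5 mm into the sprung tip each time, and the force rose by about 2 N. The pen then went back into its holder, and the camera shows it upright.
- **Fuse carrier:** I pinched both catches and lifted the carrier straight up about 12 cm. It finished held still and upright (tool tilt about 0.3°), with its foot about 10 cm above the box. The force then read −1.3 N, close to its weight.
- **Bystanders:** In the last picture the ones in view, including both bricks, the weight and the screwdriver, looked unmoved. The cup and bottle were outside that picture and were last seen unmoved just after the pen went back.

**Checks that disagreed:**
- The jaw width read 32 mm where 36 mm was expected for fully pinched catches. The pictures showed both pads on the paddles and the catches pressed in, and the carrier came free without resistance.
- While closing on the catches, the force briefly showed about 14 N upward on the tool. It went away as soon as I lifted.

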